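Set the load of a crystal cementing press, lock it and clear the weights

ROBOT

A 6-joint arm with a two-finger parallel gripper is mounted at the origin on a cart in front of the work surface, level with it; the furniture and walls round the work are solid. World frame = base frame: x ahead of the robot, y to its left, z up, the work surface at z = 0. Lengths are in m, angles in rad, forces in N, time in s.
With the tool pointing down it reaches from about 0.325 to 0.9 m from the base axis. Payload 6.1 kg.
Tool frame: the origin (TCP) lies midway between the tips of the shut fingers; the grasp point (between the pads) lies 19 mm behind it; z points along the fingers, y is the line along which they close (so a half turn about z gives the same grasp; the last joint's range is limited). The gripper opens to 85 mm and grips with 20 to 120 N. Pads are 22 mm wide; open, the fingers measure 114 mm over their backs; the gripper's body (76 mm by 85 mm) begins 54 mm behind the grasp point. The pads swing forward as they close: fully open they stand 13 mm farther back than shut.
Start: joints at [-0.126, 0.22, 1.526, -0, 1.395, -0.126], TCP at [0.625, -0, 0.231] pointing down, gripper open.
Joint ranges: [-2.98, 2.98], [-0.91, 2.08], [0.09, 2.57], [-1.24, 4.39], [0.2, 2.65], [-2.68, 2.68]. Speed limits (rad/s): [2.57, 2.57, 3.01, 3.14, 3.14, 3.14].

INTERFACE

Orientations are given as [roll, pitch, yaw] about the fixed x, y, z axes, in that order (R = Rz(yaw) Ry(pitch) Rx(roll)).
In Python, from plant import movep, move_l, set_joints, gripper_to, hold, inverse_kinematics, observe, get_image, get_calibration, Unreachable, job_done gives the robot as it stands. Calls block until the motion is done:
- movep(position, orientation): joint-space move of the TCP to a pose.
- move_l(position, feed=0.15, rotation=None, max_force=None): straight line of the TCP; rotation=None keeps the orientation; feed is the mean speed in m/s. With max_force (N) it stops when the force on the tool has changed by that much, and returns True; else False.
- set_joints(angles): joint-space move.
- gripper_to(opening, f_grip=None): finger opening in m; f_grip is the grip in N (None keeps the last); returns when the fingers have stopped.
- hold(seconds).
- inverse_kinematics(position, orientation): joint angles nearest the present ones, or None.
- observe(): the state.
- get_image(name): name is "scene" or "top"; returns (picture, depth): 400x640x3 uint8, red, green, blue; 400x640 float32, m along the optical axis (not along the pixel's ray), 0 where there is no reading.
- get_calibration(name): a dict with "intrinsics" (3x3 intrinsics, pixels), "dist_coeffs" ([k1, k2, p1, p2, k3] as OpenCV has them; the pictures are not rectified), "world_from_camera" (4x4, takes a point from camera to world coordinates). Camera axes: x right, y down, z forward; pixel columns grow to the right and rows downward; lengths in m; the calibration is good to about 2 mm. A picture is of the moment at which its call begins. get_calibration takes no time and is no camera call.
A pose or a line that the arm cannot do raises Unreachable and nothing moves.
- job_done(): hands the job in; it is judged then, once.
The state is a dict: "time_s": time; "q": joint angles; "joint_velocities": joint speeds; "joint_torque": joint torques, N m; "eef_pos": TCP position; "tcp_rot": TCP orientation; "ft_force": force on the tool from outside, world axes, zero at the start; "torque": the same for the moment, N m; "opening": finger opening in m; "grasp_force": force on a finger pad.
Only numpy, scipy, OpenCV 4.12 (cv2) and the standard library are available. Lean on these libraries where they do the work, as an engineer would, in place of code of your own. Each camera call takes 0.05 s, during which the arm holds its last target. There are 200 camera calls.

TASK

A freshly cemented watch crystal sits in the spring press and needs the right pressure while it cures. With the lock still off, load the pan with brass bar weights (adding or taking off as needed) until, with your hand clear, its pointer rests between the two long lines; then turn the black cam knob clockwise until the sprung roller drops into the cam's notch and locks the pan. Finally put every bar, including any that was on the pan at the start, back in the wooden tray, so that the locked press alone keeps the pressure; leave the loupe and the paste tin where they stand.

Things in the scene. Friction and masses are not known exactly. Their poses are not given: they have to be found in the camera images.
- press: The press, fixed to the bench: dark base 14 mm thick. Origin: on the bench under the plunger; +x away from the robot, y left, z up. Aluminium pan on top of the plunger; the lock with the cam knob 130 mm to its right (y = -130 mm). The watch under the plunger is fixed. Mind the lamp's cable: it hangs across the bench 0.45 to 0.5 m up, along about world y = -0.17.
- scale (a point): Middle between the two long black lines on the white scale plate left of the pan, facing the robot. The lines are 7 mm apart, 21.5 and 28.5 mm below the pointer's height when the pan is empty. The black pointer sticks out of the pan's left side in front of the plate.
- pan_floor (a point): Centre of the pan's inner floor, 154 mm above the bench when the pan is empty; it sinks with the pan. Axes as the press. The floor is 134 mm (x) by 118 mm (y) inside a rim 10 mm high and 3 mm thick; bars lie on it along x, in up to three rows 36 mm apart.
- pan (a joint): How far the pan is down, m: 0 empty, 0.034 on the stop; 0.005 for each short bar and 0.010 for the long one (bars differ by up to 4 percent). The pointer is between the lines from 0.0215 to 0.0285: the weight of five short bars (the long one counts as two). Locked, the pan may rise about 3 mm as it is unloaded, but stays between the lines.
- knob (a joint): Angle of the cam knob, rad, growing clockwise seen from above; range 0 to 2.3, starts between 0 and 0.7. The cam's V notch meets the roller at 1.45; the roller begins to fall about 0.25 before and draws the knob to the notch's middle. Turned past it, the roller is lifted out again (turn back). Friction 0.03 N m, up to 0.15 N m to leave the notch.
- knob_grip (a point): On the knob's axis, 142 mm above the bench, the height to grip. Upright black bar 56 long, 14 wide, 30 high (124 to 154 mm above the bench), above a steel cam disc (24 mm radius, top at 118 mm). Axes turn with the knob: x along the bar, white line on its -x end; z up. At knob angle 0 they are parallel to the press axes.
- follower (a joint): Travel of the sprung follower, m: about 0 while its brass roller rides on the cam's rim (lock off); about 0.0065 when the roller is fully in the notch and the tongue at the other end of its frame has entered the plunger's groove (pan locked). If the pan is not at its mark, the tongue meets the plunger and the follower stops at about 0.001.
- tray: Dark wooden tray with grey felt, fixed on the bench: 152 (x) by 132 (y) by 18 mm high, walls 8 mm, inner floor 8 mm above the bench, 136 x 116 mm. Origin: centre of its underside, z up. Bars lie in it along x, in three rows at y = -36, 0, +36 mm; a row takes one long bar or two short ones (at x = -33 and +33 mm).
- bar_long: Brass long bar weight, 0.30 kg: flat foot 112 x 28 x 8 mm with a grip rib 67 long, 10 wide and 20 high along its middle (28 mm in all). Origin: centre of the underside; x along it, z up.  Take it from above across the rib.
- bar_short_a: Brass short bar weight, 0.15 kg: flat foot 56 x 28 x 8 mm with a grip rib 34 long, 10 wide and 20 high along its middle (28 mm in all). Origin: centre of the underside; x along it, z up. May be absent.  Take it from above across the rib.
- bar_short_b: Brass short bar weight, 0.15 kg: flat foot 56 x 28 x 8 mm with a grip rib 34 long, 10 wide and 20 high along its middle (28 mm in all). Origin: centre of the underside; x along it, z up. May be absent.  Take it from above across the rib.
- bar_short_c: Brass short bar weight, 0.15 kg: flat foot 56 x 28 x 8 mm with a grip rib 34 long, 10 wide and 20 high along its middle (28 mm in all). Origin: centre of the underside; x along it, z up. May be absent.  Take it from above across the rib.
- bar_short_d: Brass short bar weight, 0.15 kg: flat foot 56 x 28 x 8 mm with a grip rib 34 long, 10 wide and 20 high along its middle (28 mm in all). Origin: centre of the underside; x along it, z up. May be absent.  Take it from above across the rib. If present, it starts on the pan's right row.
- loupe: Watchmaker's eye loupe, black and brass, 35 mm across, 30 mm high. Bystander. Origin: centre of the underside.
- cream_tin: Round cream-coloured paste tin, 59 mm across, 24 mm high. Bystander. Origin: centre of the underside.
There are look-alikes about, which are no part of the job. Leave any pink look-alike of the bar_short_d alone.

How it is judged:
On the way, in this order (a step that is already met when the one before it is completed fails the run):
1. with the lock still off and the hand clear, the weights alone hold the pan's pointer between the two long lines (value of joint pan between 0.0213 and 0.0287 m and value of joint follower below 0.003 m and contact force between the fingers and anything else below 0.3 N and velocity of joint pan between -0.01 and 0.01 m/s), for 0.5 s.
2. the knob has been turned until the roller drops into the cam's notch, which locks the pan between the lines (value of joint pan between 0.0213 and 0.0287 m and value of joint follower above 0.005 m), for 0.2 s.
At the end, for the whole second after the job is handed in: The follower has dropped more than 5 mm, the pan stands between its lines (21.3 to 28.7 mm down), and every bar that is present lies inside the tray (origin within its inner walls, less than 50 mm above the bench) (all of step 2 and x of bar_long in the frame of tray between -0.068 and 0.068 m and y of bar_long in the frame of tray between -0.058 and 0.058 m and height (world z) of each of bar_long, bar_short_a, bar_short_b, bar_short_c, bar_short_d below 0.05 m and x of bar_short_a in the frame of tray between -0.068 and 0.068 m and y of bar_short_a in the frame of tray between -0.058 and 0.058 m and x of bar_short_b in the frame of tray between -0.068 and 0.068 m and y of bar_short_b in the frame of tray between -0.058 and 0.058 m and x of bar_short_c in the frame of tray between -0.068 and 0.068 m and y of bar_short_c in the frame of tray between -0.058 and 0.058 m and x of bar_short_d in the frame of tray between -0.068 and 0.068 m and y of bar_short_d in the frame of tray between -0.058 and 0.058 m); the robot touches nothing.
It fails at once if the loupe or the paste tin is pushed more than 3 cm (distance of any of loupe, cream_tin from where it was at the start of the episode above 0.03 m).
Of bar_short_a, bar_short_b, bar_short_c, bar_short_d only 3 to 4 are there at a start; the rules pass over those that are not, and their reading is None.
At some moment in a run one of bar_long, bar_short_a, bar_short_b, bar_short_c, bar_short_d may be knocked a few centimetres aside while the robot is not near it.
Once in a run the grip may slacken for a moment while it holds something.
It also fails if it takes over 208 s, if anything falls off the work surface, if the arm or the gripper's body presses on something with over 40 N, if the wrist force passes 120 N, or if a joint passes its speed limit or range.

## Working session

There is one attempt and no reset: what is moved stays moved. The work goes in short steps, each a Python script; the robot and the scene stay as the last script left them, time stands still between calls to the robot, and variables do not carry over. Pictures are saved under pics/ and viewed, at most 14 in all, crops included, and the job is handed in when it is done.

```bash
ls; mkdir -p pics
cat > h.py <<'E'
import numpy as np, cv2
from plant import *
def snap(cam,name=None,crop=None,scale=1):
    im,d=get_image(cam)
    if name:
        o=im[:,:,::-1]
        if crop: a,b,c,e=crop; o=o[b:e,a:c]
        if scale!=1: o=cv2.resize(o,None,fx=scale,fy=scale,interpolation=cv2.INTER_CUBIC)
        cv2.imwrite('pics/'+name+'.png',o)
    return im,d
def ray(cam,u,v):
    c=get_calibration(cam);K=np.array(c['intrinsics']);T=np.array(c['world_from_camera'])
    p=cv2.undistortPoints(np.array([[[u,v]]],float),K,np.array(c['dist_coeffs']))[0,0]
    return T[:3,3],T[:3,:3]@np.array([p[0],p[1],1])
def at_z(cam,u,v,z):
    o,r=ray(cam,u,v); return o+r*(z-o[2])/r[2]
def at_d(cam,u,v,d):
    o,r=ray(cam,u,v); return o+r*np.median([x for x in d[int(v)-1:int(v)+2,int(u)-1:int(u)+2].ravel() if x>0])
def proj(cam,p):
    c=get_calibration(cam);T=np.linalg.inv(np.array(c['world_from_camera']))
    r,_=cv2.Rodrigues(T[:3,:3])
    return cv2.projectPoints(np.array([p],float),r,T[:3,3],np.array(c['intrinsics']),np.array(c['dist_coeffs']))[0][0,0]
E
python3 - <<'E'
from h import *
for c in('scene','top'):
    im,d=snap(c,c+'0',scale=1.25); np.savez('pics/'+c+'0.npz',im=im,d=d)
    k=get_calibration(c); print(np.round(k['world_from_camera'],3).tolist(),np.round(k['intrinsics'],0).tolist())
print(observe())
E
```

```text
pics
[[-0.753, -0.384, 0.534, 0.05], [-0.657, 0.469, -0.59, 0.447], [-0.024, -0.796, -0.605, 0.634], [0.0, 0.0, 0.0, 1.0]] [[441.0, 0.0, 308.0], [0.0, 441.0, 197.0], [0.0, 0.0, 1.0]]
[[-0.079, -0.821, 0.566, -0.105], [-0.997, 0.064, -0.047, -0.051], [0.003, -0.568, -0.823, 1.016], [0.0, 0.0, 0.0, 1.0]] [[481.0, 0.0, 317.0], [0.0, 481.0, 202.0], [0.0, 0.0, 1.0]]
{'time_s': 0.1, 'q': array([-1.26096316e-01,  2.21127495e-01,  1.52746736e+00, -1.52871795e-05,
        1.39472412e+00, -1.26114722e-01]), 'joint_velocities': array([ 0.00011352, -0.002478  , -0.00306545, -0.00118729,  0.0027192 ,
        0.00043172]), 'joint_torque': array([ 6.93603797e-04, -4.98243856e+01, -3.90546799e+01, -2.32586735e-04,
        5.66593517e-03, -2.12633734e-05]), 'eef_pos': array([6.24463567e-01, 6.14121640e-05, 2.30336428e-01]), 'tcp_rot': array([-3.13987815e+00, -2.02210861e-04,  1.57081725e+00]), 'ft_force': array([-0.37438229,  0.22435903,  0.60496328]), 'torque': array([ 0.03498416, -0.00215275, -0.03764434]), 'grasp_force': 0.0, 'opening': 0.08550659094084928}
```

View pics/top0.png

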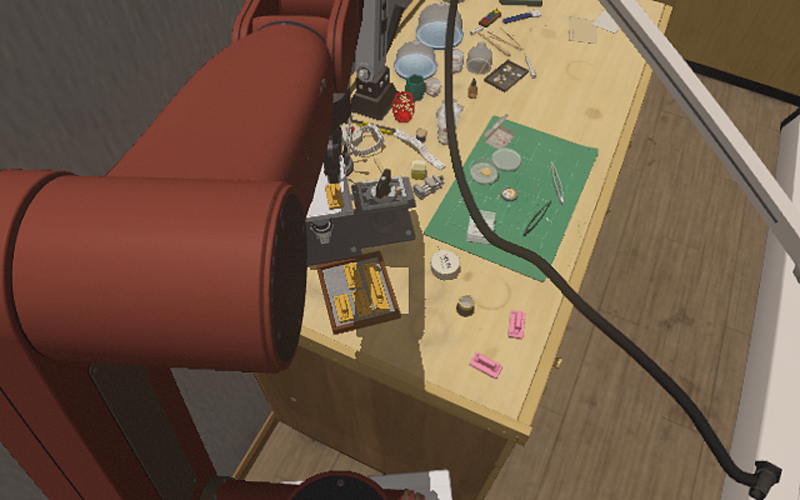

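View pics/scene0.png

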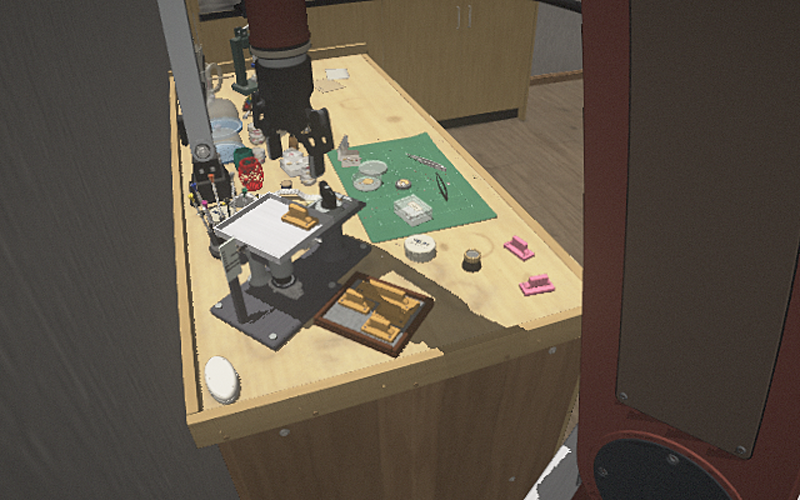

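The top view shows the tray at (360,290), the knob at (385,185) and a bar on the pan at (333,195), with the arm hiding the left part. In the scene view the tray is at (375,312). It holds one long bar at about (385,300) plus short ones, and a short bar sits on the pan at (298,213). Look-alikes are the pink bars at (518,247) and (537,285), which I'll leave alone. The real bars are brass. Next is the geometry and a close crop.

Run:
```python
from h import *
z=np.load('pics/scene0.npz');d=z['d']
for n,u,v,zz in [('trayL',315,318,.018),('trayB',397,355,.018),('trayR',435,300,.018),('trayT',365,272,.018)]:
    print(n,at_z('scene',u/1.25,v/1.25,zz),at_d('scene',u/1.25,v/1.25,d))
for n,u,v in [('pan',262,228),('panbar',298,211),('knob',328,190),('tin',420,243),('loupe',472,255)]:
    print(n,at_d('scene',u/1.25,v/1.25,d))
t=np.load('pics/top0.npz');d=t['d']
for n,u,v in [('knob',384,180),('tin',445,262),('loupe',466,303),('trayTR',379,253),('trayBR',399,318),('trayTL',319,268),('trayBL',335,331)]:
    print(n,at_d('top',u/1.25,v/1.25,d),at_z('top',u/1.25,v/1.25,.018))
a=z['im'][150:300,160:360,::-1]; cv2.imwrite('pics/c1.png',cv2.resize(a,None,fx=4,fy=4,interpolation=cv2.INTER_CUBIC))
```

```text
trayL [0.5562055  0.05787612 0.018     ] [0.55903391 0.05570184 0.01455859]
trayB [0.40636536 0.03341014 0.018     ] [0.41431171 0.02418777 0.00426647]
trayR [ 0.43507882 -0.09715943  0.018     ] [ 4.46552678e-01 -1.13373071e-01 -3.51538474e-04]
trayT [ 0.5721828  -0.07681177  0.018     ] [ 0.58892058 -0.09360192 -0.00174224]
pan [0.65784255 0.05745262 0.14768928]
panbar [0.61855389 0.01358483 0.17288006]
knob [ 0.65123656 -0.0797517   0.15327337]
tin [ 0.54739102 -0.200093    0.02138623]
loupe [ 0.44867747 -0.22380329  0.0279003 ]
knob [ 0.65568427 -0.08924866  0.15354091] [ 0.77525793 -0.09531548  0.018     ]
tin [ 0.54630107 -0.20144087  0.02265584] [ 0.54935447 -0.20214769  0.018     ]
loupe [ 0.44749385 -0.22883366  0.02741124] [ 0.45275493 -0.2305301   0.018     ]
trayTR [ 0.58226652 -0.07219664  0.01663459] [ 0.58132731 -0.07216719  0.018     ]
trayBR [ 0.43892738 -0.10106343  0.00246829] [ 0.43058982 -0.10029079  0.018     ]
trayTL [0.55551531 0.04896481 0.01646988] [0.55450393 0.04881231 0.018     ]
trayBL [0.41483422 0.02055554 0.01347234] [0.41248587 0.02023394 0.018     ]
```

View pics/c1.png

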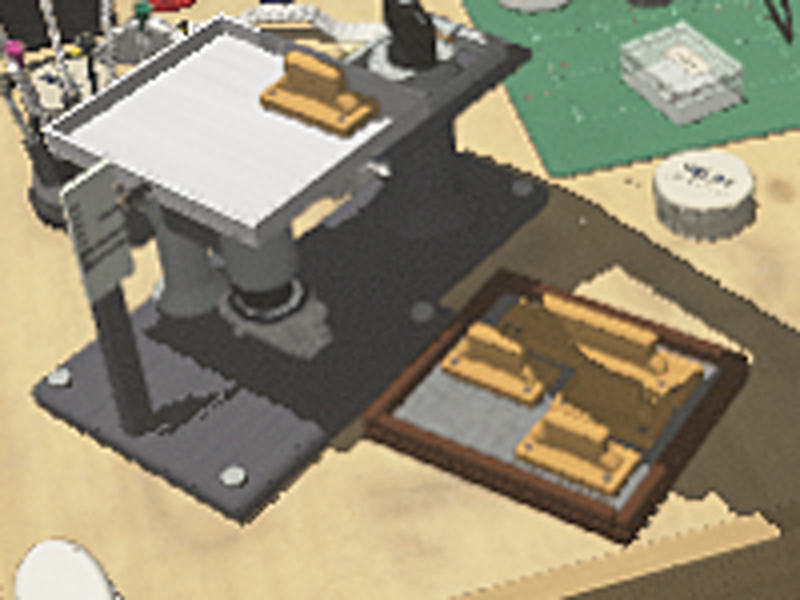

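Crop: in the tray a long bar on the right at (620,340), short bars at (495,365) and (580,445), and a shadow in between. One short bar is on the pan at (320,90). I'll build a fused top-down orthophoto for accurate poses.

```bash
cat >> h.py <<'E'
def cloud(cam,im,d):
    c=get_calibration(cam);K=np.array(c['intrinsics']);T=np.array(c['world_from_camera'])
    v,u=np.mgrid[0:400,0:640]; 
    p=cv2.undistortPoints(np.stack([u,v],-1).reshape(-1,1,2).astype(float),K,np.array(c['dist_coeffs']))[:,0]
    z=d.ravel(); P=np.c_[p*z[:,None],z]; m=z>0
    return (P@T[:3,:3].T+T[:3,3])[m], im.reshape(-1,3)[m]
def brass(im):
    h=cv2.cvtColor(im.reshape(1,-1,3),cv2.COLOR_RGB2HSV)[0].astype(int)
    return (h[:,0]>=12)&(h[:,0]<=26)&(h[:,1]>150)&(h[:,2]>50)
def ortho(clouds,x0,x1,y0,y1,zmax,s=4):
    # x up, y left ; s px per 1mm*... returns BGR image
    W=int((y1-y0)*1000);H=int((x1-x0)*1000);o=np.zeros((H,W,3),np.uint8)
    P=np.vstack([c[0] for c in clouds]);C=np.vstack([c[1] for c in clouds])
    m=(P[:,2]<zmax)&(P[:,0]>x0)&(P[:,0]<x1)&(P[:,1]>y0)&(P[:,1]<y1);P=P[m];C=C[m]
    for i in np.argsort(P[:,2]):
        r=int((x1-P[i,0])*1000);c=int((y1-P[i,1])*1000);o[max(r-1,0):r+1,max(c-1,0):c+1]=C[i][::-1]
    return o
E
python3 - <<'E'
from h import *
cl=[]
for c in('scene','top'):
    z=np.load(f'pics/{c}0.npz');cl.append(cloud(c,z['im'],z['d']))
o=np.hstack([ortho([c],.39,.75,-.13,.16,.20) for c in cl])
cv2.imwrite('pics/o1.png',cv2.resize(o,None,fx=1.35,fy=1.35))
for n,c in zip(('scene','top'),cl):
    P,C=c;b=brass(C)&(P[:,0]>.38)&(P[:,0]<.75)&(P[:,1]>-.13)&(P[:,1]<.16)
    for lo,hi,nm in((.024,.05,'tray ribs'),(.01,.022,'tray feet'),(.158,.2,'pan')):
        m=b&(P[:,2]>lo)&(P[:,2]<hi); Q=P[m]
        # cluster in grid
        if len(Q)<5: continue
        g=np.zeros((400,400),np.uint8); ix=((Q[:,0]-.37)*1000).astype(int);iy=((Q[:,1]+.15)*1000).astype(int);g[ix,iy]=1
        g=cv2.dilate(g,np.ones((5,5)));k,l=cv2.connectedComponents(g)
        for j in range(1,k):
            q=Q[l[ix,iy]==j]
            if len(q)<15: continue
            r=cv2.minAreaRect((q[:,:2]*1000).astype(np.float32)); print(n,nm,len(q),np.round(r[0]),np.round(r[1]),round(r[2]),'zmax',q[:,2].max().round(4))
    # pan floor
    m=(P[:,2]>.135)&(P[:,2]<.175)&(C.min(1)>130)&(P[:,0]<.75)&(P[:,0]>.5)&(P[:,1]>-.05)&(P[:,1]<.16);q=P[m]
    r=cv2.minAreaRect((q[:,:2]*1000).astype(np.float32));print(n,'pan',len(q),r,np.median(q[:,2]))
    m=(C.max(1)<60)&(P[:,2]>.135)&(P[:,2]<.16)&(P[:,0]>.6)&(P[:,0]<.72)&(P[:,1]>-.13)&(P[:,1]<-.04);q=P[m]
    if len(q)>4:
        r=cv2.minAreaRect((q[:,:2]*1000).astype(np.float32));print(n,'knob',len(q),r)
E
```

```text
scene pan 1967 ((643.167236328125, 65.36639404296875), (142.0392608642578, 168.38668823242188), 6.247084140777588) 0.1484161618404259
scene knob 130 ((658.4956665039062, -81.40015411376953), (13.978877067565918, 52.173702239990234), 69.39315032958984)
top tray ribs 64 [459.   3.] [37. 10.] 10 zmax 0.0399
top tray ribs 64 [471. -32.] [35. 10.] 11 zmax 0.0401
top tray ribs 123 [504. -60.] [67. 10.] 11 zmax 0.0408
top tray ribs 61 [533. -18.] [38. 10.] 11 zmax 0.0389
top tray feet 53 [425.  -3.] [10. 59.] 11 zmax 0.0204
top tray feet 60 [478.  35.] [95.  6.] 13 zmax 0.0218
top tray feet 154 [463.   4.] [56. 26.] 11 zmax 0.0219
top tray feet 157 [472. -31.] [57. 27.] 12 zmax 0.0211
top tray feet 293 [505. -59.] [113.  27.] 11 zmax 0.0216
top tray feet 98 [505. -86.] [113.   7.] 10 zmax 0.0219
top tray feet 171 [548.  -0.] [100.  52.] 50 zmax 0.0217
top pan 96 [618.   7.] [50. 20.] 22 zmax 0.1803
top pan 483 ((648.1322021484375, 20.79649543762207), (62.0726432800293, 156.5893096923828), 83.46159362792969) 0.1495133627248718
top knob 107 ((656.9569091796875, -87.41345977783203), (13.323017120361328, 52.57911682128906), 66.25777435302734)
```

View pics/o1.png

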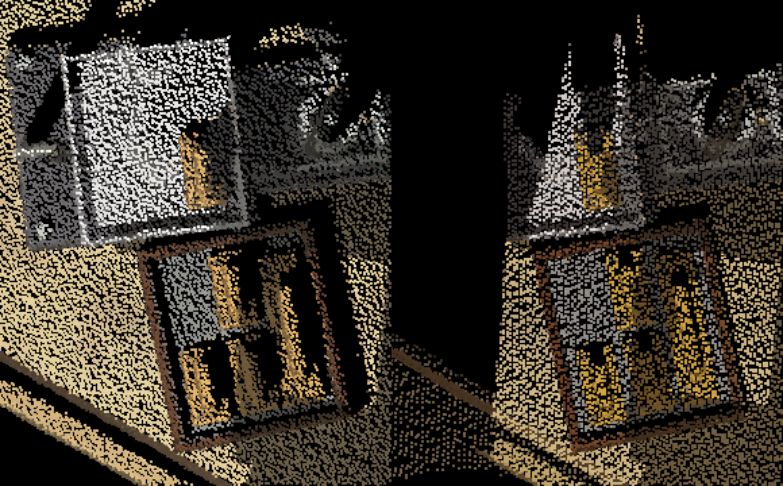

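Poses: the tray is at about (0.496,-0.0235) with yaw 0.19. The press is at about (0.645,0.044) with yaw 0.1. The knob is at (0.657,-0.087) with bar yaw -0.40. The tray holds the long bar and three shorts, and bar d is on the pan, so I need to add the long bar and two shorts. I'll start with the long bar.

```bash
cat >> h.py <<'E'
TR=(.496,-.0235,.19); PR=(.645,.044,.10)
def loc(F,x,y): c,s=np.cos(F[2]),np.sin(F[2]); return F[0]+c*x-s*y, F[1]+s*x+c*y
def go(x,y,z,yaw): movep([x,y,z],[np.pi,0,yaw])
def pick(x,y,base,yaw,up=.25):
    gripper_to(.022,70); go(x,y,max(base+.07,.09),yaw)
    stop=move_l([x,y,base+.012],feed=.12,max_force=12)
    gripper_to(.0,70); o=observe(); print('grip',o['opening'].__round__(4),o['grasp_force'],o['eef_pos'].round(4),stop)
    move_l([x,y,up],feed=.2); o=observe(); print('lift',round(o['opening'],4),o['grasp_force'],o['ft_force'].round(1),round(o['time_s'],1))
    return .007<o['opening']<.014
def place(x,y,base,yaw,up=.25):
    go(x,y,up,yaw); o=observe(); print('over',round(o['opening'],4))
    if not .007<o['opening']<.014: print('LOST'); return False
    print('stop',move_l([x,y,base+.014],feed=.15,max_force=8),observe()['eef_pos'].round(4),round(observe()['opening'],4))
    gripper_to(.022); hold(.2); move_l([x,y,up],feed=.2); print('t',round(observe()['time_s'],1))
    return True
E
python3 - <<'E'
from h import *
if pick(.5045,-.0595,.008,.19): place(*loc(PR,0,.036),.149,PR[2])
snap('scene','s2',(140,120,360,285),3.5)
E
```

```text
grip 0.008 70.54279088973999 [ 0.5056 -0.0598  0.0213] False
lift 0.0082 69.60983633995056 [ 0.   0.7 -2.9] 4.2
over 0.0077
stop False [0.642  0.0794 0.1642] 0.0079
t 6.8
```

View pics/s2.png

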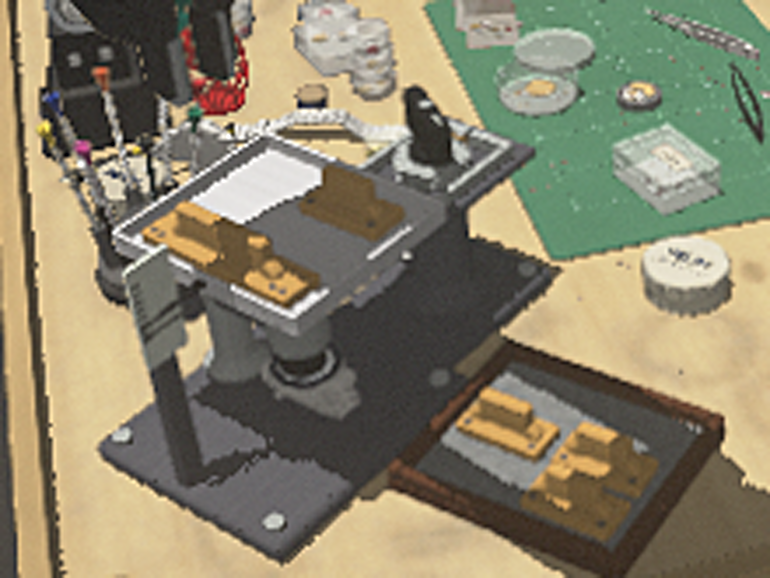

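The long bar lies well in the pan's left row at (230,260), bar d is in the right row, and three shorts remain in the tray. The fast pace works, so I'll load two shorts into the middle row.

```bash
sed -i 's/\.007</.006</g' h.py
python3 - <<'E'
from h import *
ok=pick(.461,.0035,.008,.19) and place(*loc(PR,.033,0),.139,PR[2])
if ok: ok=pick(.470,-.0315,.008,.19) and place(*loc(PR,-.033,0),.134,PR[2])
go(.50,.0,.33,.1)
hold(.7)
im,d=snap('scene','s3',(140,120,360,285),3.5); np.savez('pics/s3.npz',im=im,d=d)
E
```

```text
grip 0.0079 70.28713703155518 [0.4623 0.0033 0.0213] False
lift 0.0075 69.45124626159668 [-0.6 -0.5 -1.3] 10.3
over 0.0081
stop False [0.6785 0.0472 0.1545] 0.0081
t 13.1
grip 0.008 70.39355993270874 [ 0.4713 -0.0318  0.0213] False
lift 0.0081 69.5536744594574 [-0.3  0.2 -1.6] 16.7
over 0.0081
stop False [0.6129 0.0404 0.1494] 0.0083
t 19.4
```

View pics/s3.png

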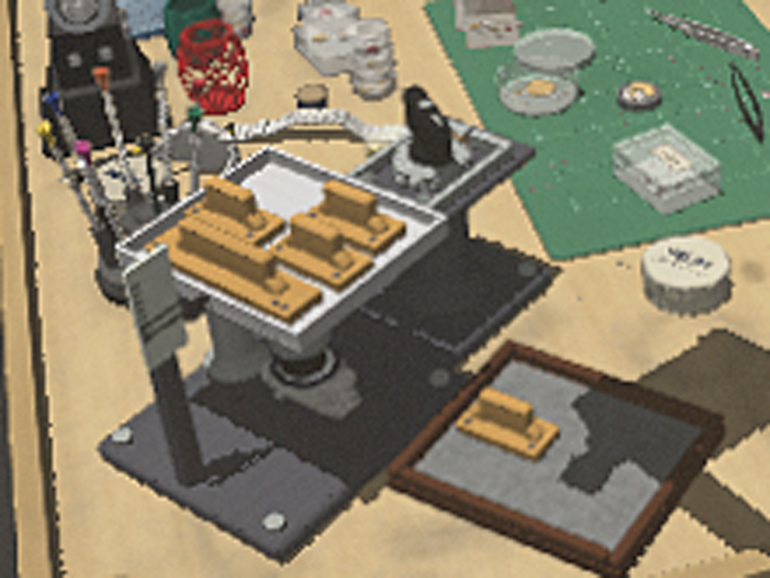

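All four bars lie flat on the pan and one short remains in the tray. I'll measure the pan height, the knob and the bar poses.

```bash
cat >> h.py <<'E'
def ribs(c,lo,hi,x0,x1,y0,y1,col=None):
    P,C=c; m=(brass(C) if col is None else col)&(P[:,0]>x0)&(P[:,0]<x1)&(P[:,1]>y0)&(P[:,1]<y1)&(P[:,2]>lo)&(P[:,2]<hi); Q=P[m]
    if len(Q)<8: return
    g=np.zeros((500,500),np.uint8);ix=((Q[:,0]-x0)*1000).astype(int)+5;iy=((Q[:,1]-y0)*1000).astype(int)+5;g[ix,iy]=1
    k,l=cv2.connectedComponents(cv2.dilate(g,np.ones((7,7))))
    for j in range(1,k):
        q=Q[l[ix,iy]==j]
        if len(q)<12: continue
        r=cv2.minAreaRect((q[:,:2]*1000).astype(np.float32)); print('  rib',len(q),np.round(r[0]),np.round(r[1]),round(r[2]),'z95',np.percentile(q[:,2],95).round(4))
E
python3 - <<'E'
from h import *
z=np.load('pics/s3.npz'); im,d=z['im'],z['d']; c=cloud('scene',im,d); P,C=c
m=(C.min(1)>150)&(P[:,2]>.1)&(P[:,2]<.15)&(np.hypot(P[:,0]-.68,P[:,1]-.02)<.025);print('floor',m.sum(),np.median(P[m,2]))
h=cv2.cvtColor(im.reshape(1,-1,3),cv2.COLOR_RGB2HSV)[0].astype(int)
col=np.zeros(len(P),bool); hh=h[(d.ravel()>0)]; col=(hh[:,0]>=12)&(hh[:,0]<=26)&(hh[:,1]>130)&(hh[:,2]>60)
ribs(c,.148,.175,.56,.74,-.04,.13,col); ribs(c,.03,.045,.39,.6,-.12,.06,col)
ribs(c,.14,.16,.6,.72,-.14,-.04,C.max(1)<70)
u=proj('scene',[.652,.12,.13]);print(u)
go(.50,-.08,.33,.1); im,d=snap('top','t3',(200,100,380,280),3.3); c=cloud('top',im,d);P,C=c
ribs(c,.148,.175,.56,.74,-.04,.13); ribs(c,.03,.045,.39,.6,-.12,.06); ribs(c,.14,.16,.6,.72,-.14,-.04,C.max(1)<70)
cv2.imwrite('pics/plate.png',cv2.resize(z['im'][180:235,170:210,::-1],None,fx=10,fy=10,interpolation=cv2.INTER_CUBIC))
E
```

```text
floor 155 0.12814711161652992
  rib 60 [613.  43.] [31. 11.] 4 z95 0.1569
  rib 53 [623.  10.] [30. 11.] 5 z95 0.1569
  rib 112 [642.  83.] [64. 11.] 6 z95 0.1573
  rib 48 [680.  50.] [31. 11.] 5 z95 0.1573
  rib 59 [535. -13.] [34. 12.] 9 z95 0.0363
  rib 113 [657. -82.] [14. 51.] 65 z95 0.154
[187.08510423 206.2257175 ]
  rib 50 [534. -17.] [33. 10.] 7 z95 0.0388
  rib 104 [656. -87.] [14. 52.] 67 z95 0.1562
```

View pics/plate.png

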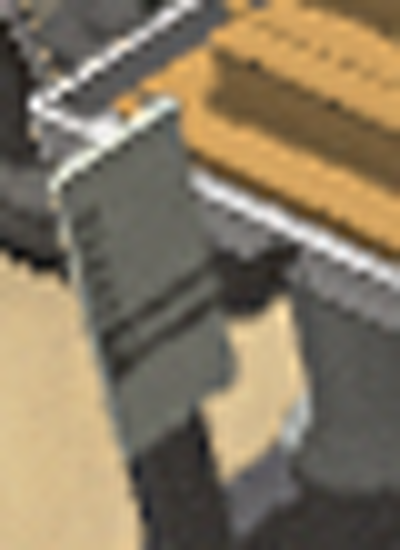

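View pics/t3.png

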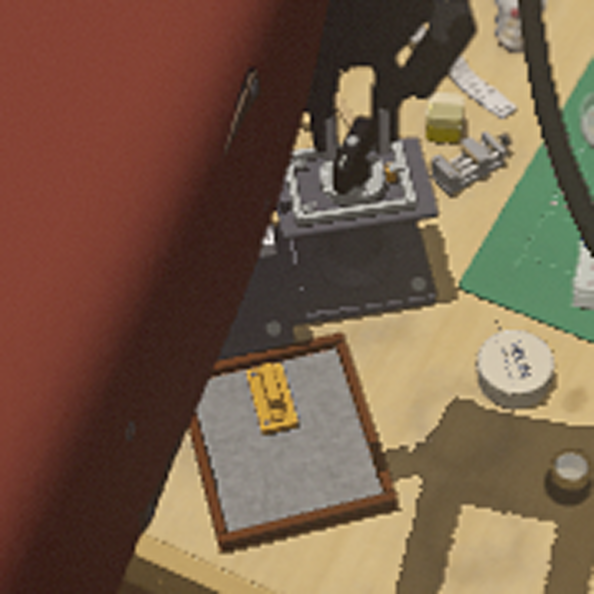

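The pan floor is at 0.128, about 26 mm down. The pointer meets the plate at the two long lines (plate crop 215,275). The knob bar yaw is about -0.42. Now I'll turn it in small steps, logging the torque.

Run:
```python
from h import *
x,y=.656,-.0855; y0=-.42
print([None if (q:=inverse_kinematics([x,y,.126],[np.pi,0,a])) is None else q.round(2) for a in (y0,-1.35,-1.5)])
gripper_to(.036,30); go(x,y,.24,y0); print(move_l([x,y,.127],feed=.1,max_force=10))
gripper_to(0,30); o=observe();print(o['opening'],o['grasp_force'],o['ft_force'].round(1),o['torque'].round(2))
for a in np.linspace(y0,-1.34,8)[1:]:
    go(x,y,.127,a); o=observe(); print(round(a,2),o['ft_force'].round(1),o['torque'].round(3),round(o['opening'],4),round(o['time_s'],1))
snap('top','k1',(250,110,350,190),6)
```

```text
[array([-0.25,  0.39,  1.52, -0.  ,  1.23,  1.74]), array([-0.25,  0.39,  1.52, -0.  ,  1.23,  2.67]), None]
False
0.013680796901883134 33.47919702529907 [-0.   1.   3.2] [ 0.12  0.03 -0.03]
-0.55 [1.  4.1 5.4] [ 0.484 -0.077  0.039] 0.0135 24.1
-0.68 [2.5 5.7 4.4] [ 0.678 -0.299 -0.02 ] 0.0135 24.4
-0.81 [3.6 6.6 3.8] [ 0.81  -0.488 -0.039] 0.0132 24.6
-0.95 [5.  7.4 2.7] [ 0.927 -0.724  0.024] 0.0137 24.9
-1.08 [4.5 7.2 3.5] [ 1.095 -0.701 -0.589] 0.0135 25.2
-1.21 [7.6 7.9 2.1] [ 1.174 -1.008 -0.499] 0.0134 25.4
-1.34 [11.9  8.6 -0.8] [ 1.206 -1.501  0.077] 0.0133 25.7
```

View pics/k1.png

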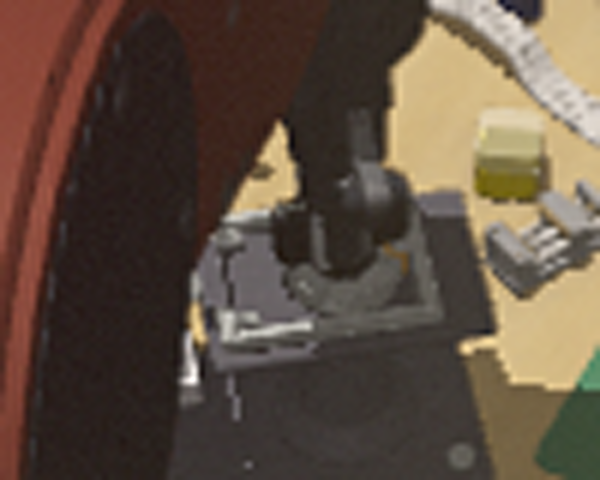

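The wrist torque spiked at -1.08 to -1.21 and then relaxed, as it would with the roller dropping in. I'll release and check the knob from above.

Run:
```python
from h import *
gripper_to(.036); move_l([.656,-.0855,.25],feed=.15); hold(.3)
go(.50,.06,.33,.1); im,d=snap('scene','k2',(200,110,320,200),6); np.savez('pics/k2.npz',im=im,d=d)
c=cloud('scene',im,d);P,C=c
ribs(c,.14,.16,.6,.72,-.14,-.04,C.max(1)<70)
m=(C.min(1)>150)&(P[:,2]>.1)&(P[:,2]<.15)&(np.hypot(P[:,0]-.68,P[:,1]-.02)<.025);print('floor',np.median(P[m,2]))
go(.47,-.05,.33,.1)
im,d=snap('top'); c=cloud('top',im,d);P,C=c; ribs(c,.14,.16,.6,.72,-.14,-.04,C.max(1)<70); print(observe()['time_s'])
cv2.imwrite('pics/k3.png',cv2.resize(im[110:190,250:350,::-1],None,fx=6,fy=6,interpolation=cv2.INTER_CUBIC))
```

```text
rib 133 [657. -83.] [13. 55.] 14 z95 0.154
floor 0.12822280696179694
  rib 27 [652. -66.] [11. 10.] 11 z95 0.1543
  rib 36 [ 659. -104.] [ 7. 19.] 16 z95 0.1544
29.1
```

View pics/k3.png

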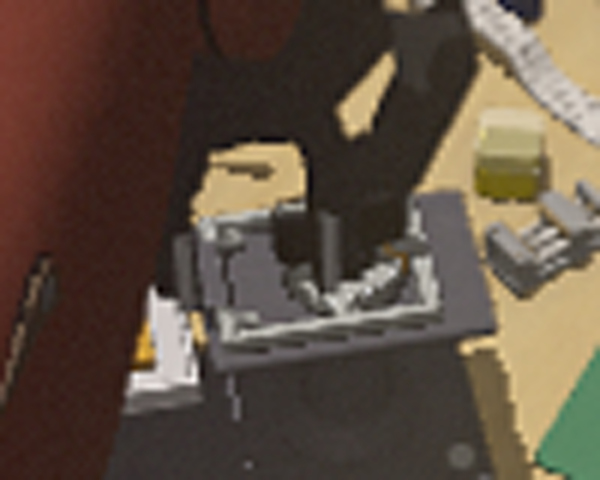

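View pics/k2.png

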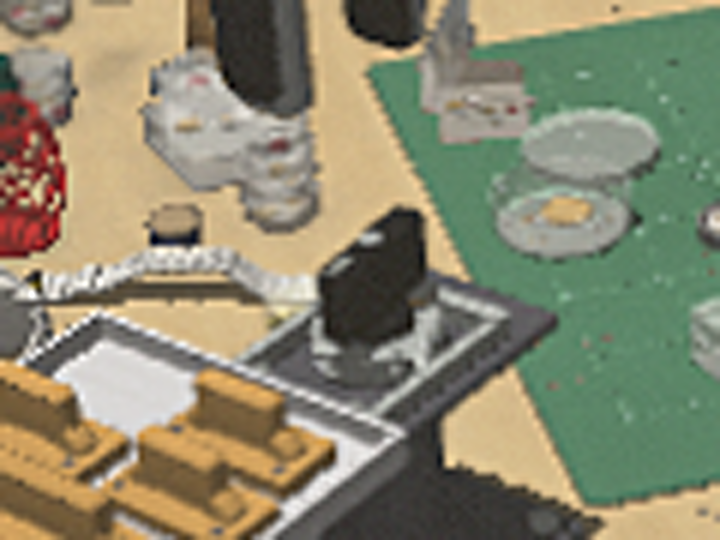

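The knob now stands at yaw about -1.33, which is knob angle 1.43, so it is in the notch. In k3 the sprung frame looks shifted left compared with t3. I'll quantify the shift by template matching.

Run:
```python
from h import *
def up(im): return cv2.resize(im,None,fx=8,fy=8,interpolation=cv2.INTER_CUBIC)
a=np.load('pics/s3.npz')['im'];b=np.load('pics/k2.npz')['im']
# follower frame right end (away from pan) in world, projected
for n,p in (('frame right',[.66,-.125,.118]),('bench ref',[.60,-.16,.0])): print(n,proj('scene',p),proj('top',p))
def match(A,B,x0,y0,x1,y1,r=5):
    t=up(A[y0:y1,x0:x1]); s=up(B[y0-r:y1+r,x0-r:x1+r]); R=cv2.matchTemplate(s,t,cv2.TM_CCOEFF_NORMED)
    _,v,_,l=cv2.minMaxLoc(R); return v.round(3),(l[0]/8-r,l[1]/8-r)
# k2 crop coords: frame right end ~ (505,310)/6+(200,110)
print('frame',match(a,b,274,155,288,168)); print('lock body edge',match(a,b,286,158,297,170)); print('pan corner',match(a,b,256,174,272,190))
p0=at_z('scene',280,161,.118);print(p0,[proj('scene',p0+np.array([-.1*k,k,0])) -proj('scene',p0) for k in(.001,.0065)])
# upscale both for viewing
o=np.hstack([cv2.resize(x[145:180,238:295,::-1],None,fx=7,fy=9,interpolation=cv2.INTER_CUBIC) for x in(a,b)]);cv2.imwrite('pics/cmp.png',o)
```

```text
frame right [275.62968237 155.98785075] [321.86290261 151.48048045]
bench ref [307.67057034 201.09813572] [336.87140011 198.2341634 ]Traceback (most recent call last):
  File "<stdin>", line 10, in <module>
  File "<stdin>", line 8, in match
AttributeError: 'float' object has no attribute 'round'
```

Run:
```python
from h import *
def up(im): return cv2.resize(im,None,fx=8,fy=8,interpolation=cv2.INTER_CUBIC)
a=np.load('pics/s3.npz')['im'];b=np.load('pics/k2.npz')['im']
def match(A,B,x0,y0,x1,y1,r=5):
    t=up(A[y0:y1,x0:x1]); s=up(B[y0-r:y1+r,x0-r:x1+r]); R=cv2.matchTemplate(s,t,cv2.TM_CCOEFF_NORMED)
    _,v,_,l=cv2.minMaxLoc(R); return round(v,3),(l[0]/8-r,l[1]/8-r)
print('frame',match(a,b,274,155,288,168)); print('lock body edge',match(a,b,286,158,297,170)); print('pan corner',match(a,b,256,174,272,190))
p0=at_z('scene',280,161,.118);print(p0,[proj('scene',p0+np.array([-.1*k,k,0])) -proj('scene',p0) for k in(.001,.0065)])
o=np.hstack([cv2.resize(x[145:180,238:295,::-1],None,fx=7,fy=9,interpolation=cv2.INTER_CUBIC) for x in(a,b)]);cv2.imwrite('pics/cmp.png',o)
```

```text
frame (0.813, (-1.5, 1.25))
lock body edge (0.974, (0.0, 0.0))
pan corner (0.986, (0.0, 0.0))
[ 0.6380316  -0.11622543  0.118     ] [array([-0.28603961,  0.20862804]), array([-1.86605959,  1.36121029])]
```

View pics/cmp.png

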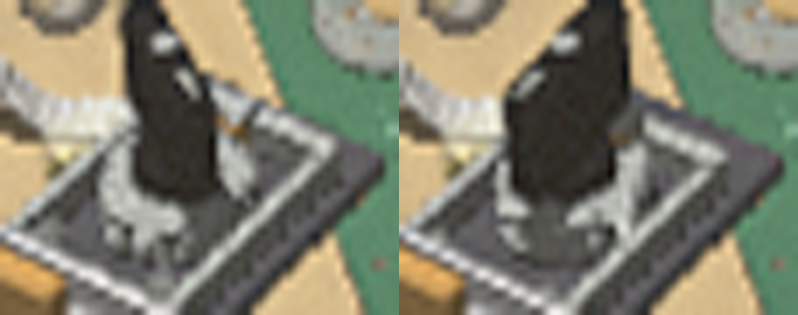

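The frame shifted by (-1.5,+1.25) px, about 5.5 to 6 mm, while its surroundings did not move. The follower has dropped and the pan is locked. Now I'll unload, bar d first, and check the pan height.

```bash
cat >> h.py <<'E'
def look(n):
    go(.50,.02,.33,.1); im,d=snap('scene'); np.savez(f'pics/{n}.npz',im=im,d=d); c=cloud('scene',im,d);P,C=c
    m=(C.min(1)>150)&(P[:,2]>.1)&(P[:,2]<.16)&(np.hypot(P[:,0]-.68,P[:,1]-.02)<.025);print('floor',np.median(P[m,2]))
    hh=cv2.cvtColor(im.reshape(1,-1,3),cv2.COLOR_RGB2HSV)[0].astype(int)[d.ravel()>0]
    col=(hh[:,0]>=12)&(hh[:,0]<=26)&(hh[:,1]>130)&(hh[:,2]>60)
    print(' pan');ribs(c,.148,.178,.56,.74,-.04,.13,col);print(' tray');ribs(c,.03,.045,.39,.6,-.12,.06,col); return im
E
python3 - <<'E'
from h import *
if pick(.622,.007,.129,.09): place(*loc(TR,.033,.036),.009,TR[2])
look('u1')
E
```

```text
grip 0.008 69.95163202285767 [0.6229 0.0068 0.1422] False
lift 0.0081 69.8566210269928 [ 0.4  0.6 -1.8] 31.8
over 0.0079
stop False [0.5225 0.018  0.0239] 0.0079
t 35.8
floor 0.13120745469544565
 pan
  rib 55 [612.  44.] [32.  8.] 7 z95 0.1599
  rib 113 [641.  82.] [66. 10.] 7 z95 0.1601
  rib 51 [679.  50.] [34. 10.] 3 z95 0.1606
 tray
  rib 57 [524.   8.] [33. 11.] 17 z95 0.0366
  rib 61 [536. -18.] [34. 11.] 12 z95 0.0369
```

The pan rose only 3 mm to 0.131, so the lock holds. Bar d was nudged about 1 cm, probably the knock, but it is still inside the tray. I'll unload the rest.

Run:
```python
from h import *
ok=pick(.6405,.0795,.132,.1) and place(*loc(TR,-.004,-.039),.009,TR[2])
if ok: look('u2')
if ok: ok=pick(.6115,.0408,.132,.1) and place(*loc(TR,-.035,.036),.009,TR[2])
if ok: ok=pick(.678,.0473,.132,.1) and place(*loc(TR,-.035,-.002),.009,TR[2])
im=look('u3'); cv2.imwrite('pics/u3.png',cv2.resize(im[120:285,140:360,::-1],None,fx=3.5,fy=3.5))
```

```text
grip 0.0079 70.05407094955444 [0.6414 0.0794 0.1453] False
lift 0.008 69.62800741195679 [ 0.2 -0.1 -4. ] 38.8
over 0.0079
stop False [ 0.5003 -0.0628  0.0239] 0.0083
t 43.1
floor 0.13110536827185837
 pan
  rib 51 [612.  43.] [33.  9.] 5 z95 0.1604
  rib 44 [679.  51.] [32.  9.] 6 z95 0.1605
 tray
  rib 63 [523.   7.] [32. 10.] 13 z95 0.0363
  rib 24 [526. -56.] [18.  9.] 31 z95 0.0369
  rib 55 [536. -19.] [33. 10.] 9 z95 0.0367
grip 0.0081 70.0164520740509 [0.6125 0.0407 0.1457] False
lift 0.0079 69.4465720653534 [-0.7  0.1 -1.8] 46.2
over 0.0078
stop False [0.4557 0.0051 0.0238] 0.008
t 50.3
grip 0.008 69.99414324760437 [0.6789 0.0472 0.1458] False
lift 0.008 69.32290434837341 [-0.5 -0.8 -1.8] 53.0
over 0.0081
stop True [ 0.4611 -0.0315  0.0299] 0.008
t 57.0
floor 0.13121535613610513
 pan
 tray
  rib 60 [458.   9.] [33. 10.] 10 z95 0.0368
  rib 58 [523.   7.] [32. 11.] 17 z95 0.0368
  rib 24 [526. -54.] [18.  9.] 6 z95 0.0364
  rib 61 [536. -19.] [32. 11.] 15 z95 0.0359
```

View pics/u3.png

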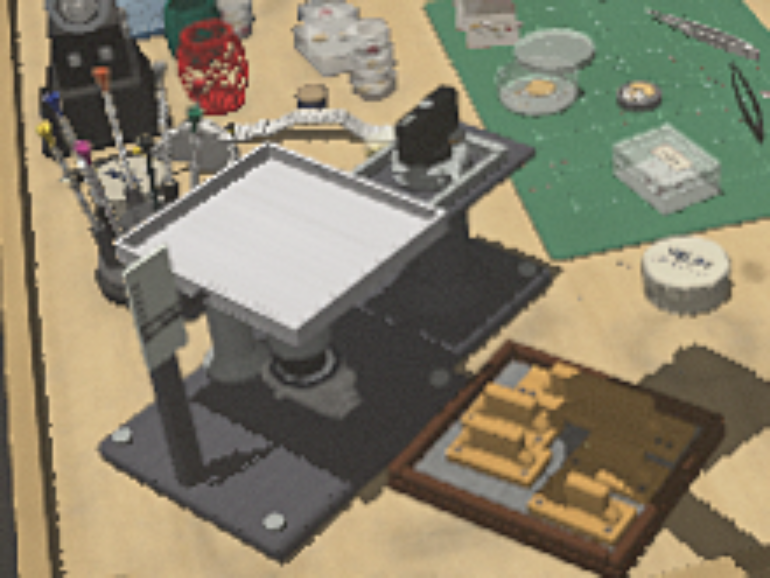

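The pan is empty and locked at 0.131 (23 mm down). The last short touched something 6 mm early, so I'll check the tray from above.

Run:
```python
from h import *
go(.55,.06,.33,.1); im,d=snap('top'); c=cloud('top',im,d)
cv2.imwrite('pics/u4.png',cv2.resize(im[185:275,240:340,::-1],None,fx=6,fy=6,interpolation=cv2.INTER_CUBIC))
ribs(c,.03,.06,.39,.6,-.12,.06)
```

```text
rib 54 [457.   5.] [36. 10.] 11 z95 0.0387
  rib 56 [462. -32.] [36. 10.] 10 z95 0.0381
  rib 101 [502. -63.] [67. 10.] 11 z95 0.0384
  rib 47 [522.   3.] [33. 10.] 14 z95 0.0384
  rib 49 [536. -23.] [37. 10.] 14 z95 0.0383
```

View pics/u4.png

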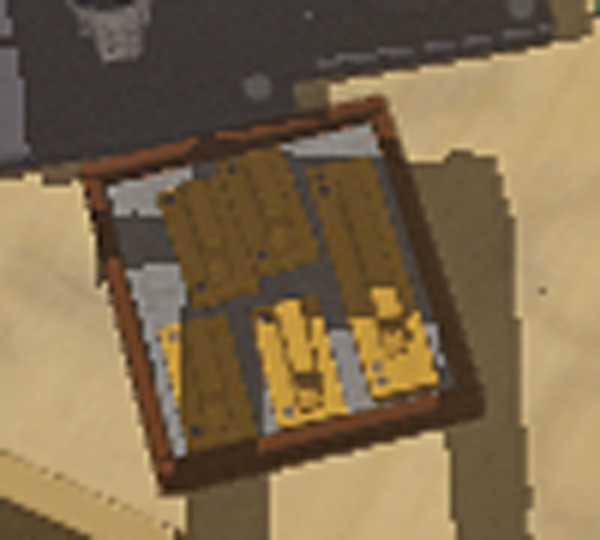

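All five bars lie flat inside the tray: the long one on the right, two shorts near, two far. The arm is clear, so I'm handing in.

```bash
python3 -c "
from h import *
hold(.3);print(job_done())"
```

```text
the job is handed in; nothing more can be done
None
```

I handed the job in after about a minute of robot time: by my measurements the press is locked with the pan about 23 mm down (between the lines), all five bars lie flat in the wooden tray, and I kept clear of the loupe and tin; the hand-in returned no verdict.

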